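# Start-up order on the desk switch box

### The arm

A 6-joint arm with a two-finger parallel gripper is mounted at the origin on a cart in front of the work surface, level with it; the furniture and walls round the work are solid. World frame = base frame: x ahead of the robot, y to its left, z up, the work surface at z = 0. Lengths are in m, angles in rad, forces in N, time in s.
With the tool pointing down it reaches from about 0.25 to 0.725 m from the base axis. Payload 4 kg.
Tool frame: the origin (TCP) lies on the centre line of the jaws, within the pads' length; the fingertips stand 17 mm ahead of it and the grasp point (between the pads) lies 2 mm behind it; z points along the fingers, y is the line along which they close (so a half turn about z gives the same grasp; the last joint's range is limited). The gripper opens to 85 mm and grips with 20 to 120 N. Pads are 22 mm wide; open, the fingers measure 114 mm over their backs; the gripper's body (76 mm by 85 mm) begins 54 mm behind the grasp point. The pads swing forward as they close: fully open they stand 13 mm farther back than shut.
Start: joints at [-1.33, 0.241, 0.005, 1.335, 0, 1.571], TCP at [0.119, -0.486, 0.248] pointing down, gripper open.
Joint ranges: [-2.72, 2.72], [-1.05, 1.87], [-1.09, 1.28], [-1.99, 2.15], [-1.42, 1.44], [-3.14, 3.14]. Speed limits (rad/s): [2.79, 2.79, 3.14, 3.14, 3.14, 3.14].

### API

Orientations are given as a unit quaternion [x, y, z, w].
In Python, from workcell import get_obs, imaging, order gives the robot as it stands.
- The arm moves only by the tool apply_moves, never from a script. Its argument "targets" is a list that holds one entry, the list of rows, each a list of 5 numbers: the shift along the world's x, y, z in units of 40 mm (1.0 is 40 mm), then the turn about the world's z in degrees, then the gripper command: -1 is shut, 1 is fully open, values between are in proportion. In form: [[[dx, dy, dz, turn, fingers], ...]]. A call has 1 to 8 rows; each row shifts and turns the commanded pose from where the row before left it; what a row does not reach is not made up. A row lasts 1/12 s, in which the tool goes at most 41.7 mm and 7.16 degrees, less where a joint would pass 70% of its speed; a pose out of reach is approached as far as the arm can. A call is refused whole if a number of a shift passes 1 or a number of a turn 7.16, either way. A call with a gripper value outside its range is refused whole. The fingers move at their own pace and stop on an object; the grip force is fixed at half the most. Time passes only in rows, so rows that do not move let the fingers close. It gives the time, the measured TCP pose, the force, the opening and the grip force at its end, in the units of the state.
- get_obs(): the state, without advancing time (a new reading comes with each control period).
- imaging.camera(name): name is "side" or "top"; returns (picture, depth): 400x640x3 uint8, blue, green, red; 400x640 float32, m along the optical axis (not along the pixel's ray), 0 where there is no reading.
- imaging.get_calibration(name): a dict with "camera_matrix" (3x3 intrinsics, pixels), "eye" and "rotation" of the camera in the world. Camera axes: x right, y down, z forward; pixel columns grow to the right and rows downward; lengths in m; the calibration is good to about 2 mm. A picture is of the moment at which its call begins. get_calibration takes no time and is no camera call.
- order.job_done(): hands the job in; it is judged then, once.
The state is a dict: "clock": time; "joint_pos": joint angles; "joint_vel": joint speeds; "tau": joint torques, N m; "eef_pos": TCP position; "tool_rot": TCP orientation; "ft_force": force on the tool from outside, world axes, zero at the start; "ft_torque": the same for the moment, N m; "grip_width": finger opening in m; "grasp_force": force on a finger pad.
Only numpy, scipy, OpenCV 4.12 (cv2) and the standard library are available. Lean on these libraries where they do the work, as an engineer would, in place of code of your own. Each camera call takes 0.05 s, during which the arm holds its last target. There are 200 camera calls.

### The job

Start up the print station from the low grey switch box on the desk: with the fingertips gently press the round key, then the long bar key, then the square key, each fully down so that it stays down, in that order. Leave the cross-shaped key up, do not grasp or disturb the small things beside the box, and finish with the arm clear of everything.

Things in the scene. Friction and masses are not known exactly. Their poses are not given: they have to be found in the camera images.
- switch_box: Low square grey switch box fixed to the desk, 146 x 146 mm, top 42 mm above the desk; origin at the centre of its underside, z up, x and y along its sides. Four white latching push keys of equal height stand at the corners of a 68 mm square about its centre; which key sits in which corner changes. Each takes about 2 to 3 N to press and has a springy cap; never press with more than 25 N.
- key_round_top (a point): Round white key, 30 mm in diameter. Its top face lies 64 mm above the desk, 22 mm proud of the box, when up and 56 mm when latched down; the point is the middle of that top face and moves with the key; its x and y axes run along the sides of the box.
- key_bar_top (a point): Long bar-shaped white key, 22 mm along the box's x, 48 mm along the box's y. Its top face lies 64 mm above the desk, 22 mm proud of the box, when up and 56 mm when latched down; the point is the middle of that top face and moves with the key; its x and y axes run along the sides of the box.
- key_square_top (a point): Square white key, 28 x 28 mm. Its top face lies 64 mm above the desk, 22 mm proud of the box, when up and 56 mm when latched down; the point is the middle of that top face and moves with the key; its x and y axes run along the sides of the box.
- key_cross_top (a point): White key in the shape of a plus sign, 44 mm across, arms 12 mm wide; to be left up. Its top face lies 64 mm above the desk, 22 mm proud of the box, when up and 56 mm when latched down; the point is the middle of that top face and moves with the key; its x and y axes run along the sides of the box.
- key_round (a joint): Travel of the round key: 0 = up, 0.008 m = fully down. It slides against about 2 N of friction and stays where it is left; its cap yields on a spring (1.2 N per mm, 11 mm), so go about 2 mm deeper than the travel wanted.
- key_bar (a joint): Travel of the bar key: 0 = up, 0.008 m = fully down. It slides against about 2 N of friction and stays where it is left; its cap yields on a spring (1.2 N per mm, 11 mm), so go about 2 mm deeper than the travel wanted.
- key_square (a joint): Travel of the square key: 0 = up, 0.008 m = fully down. It slides against about 2 N of friction and stays where it is left; its cap yields on a spring (1.2 N per mm, 11 mm), so go about 2 mm deeper than the travel wanted.
- key_cross (a joint): Travel of the cross key: 0 = up, 0.008 m = fully down. It slides against about 2 N of friction and stays where it is left; its cap yields on a spring (1.2 N per mm, 11 mm), so go about 2 mm deeper than the travel wanted.
- clip_box: Bystander: loose dark box for clips with a shut lid, 53 x 69 x 31 mm, beside the switch box's far side; origin at the centre of its underside.
- staple_box: Bystander: loose small carton, 42 x 88 x 27 mm, beside the switch box's far side; origin at the centre of its underside.
- binder_clip: Bystander: loose black binder clip, 23 x 41 x 36 mm, beside the switch box's right (-y) side; origin at the centre of its underside.

How it is judged:
By the outcome, as a careful person would: the job done as asked, in the order asked, and still so for the second after the job is handed in, with the robot touching nothing.
It also fails if it takes over 38 s, if anything falls off the work surface, if the arm or the gripper's body presses on something with over 40 N, if the wrist force passes 120 N, or if a joint passes its speed limit or range.

## Working session

There is one attempt and no reset: what is moved stays moved. The work goes in short steps, Python scripts to look and compute and a tool call to move; the robot and the scene stay as the last step left them, time stands still between calls to the robot, and variables do not carry over. Pictures are saved under pics/ and viewed, at most 10 in all, crops included, and the job is handed in when it is done.

Besides the shell and the picture viewer there is one more tool, called after ">>>" as name(argument=value, ...), one argument or row to a line, values as JSON. apply_moves: Moves the arm, as the interface text tells. Its arguments: {"type":"object","properties":{"targets":{"type":"array","items":{"type":"array","items":{"type":"array","items":{"type":"number"}}}}},"required":["targets"]}

```bash
mkdir -p pics; cat > h.py <<'E'
import numpy as np, cv2
from workcell import get_obs, imaging, order
def world(name, depth):
    c=imaging.get_calibration(name); K=np.array(c["camera_matrix"]); R=np.array(c["rotation"]); e=np.array(c["eye"])
    v,u=np.mgrid[:400,:640]
    p=np.stack([(u-K[0,2])/K[0,0]*depth,(v-K[1,2])/K[1,1]*depth,depth],-1)
    return p@R.T+e
E
python3 - <<'E'
from h import *
for n in("top","side"):
    im,d=imaging.camera(n); cv2.imwrite(f"pics/{n}0.png",im); np.save(f"{n}0.npy",d)
    c=imaging.get_calibration(n); print(n,c)
p=world("top",np.load("top0.npy")); z=p[...,2]; print(p[200,320])
m=((abs(z-.064)<.005)&(np.load("top0.npy")>0)).astype(np.uint8)
k,l,s,c=cv2.connectedComponentsWithStats(m)
for i in range(1,k):
    if s[i,4]>40: print(s[i],c[i],p[l==i].mean(0))
print(get_obs())
E
```

```text
top {'camera_matrix': array([[383.9939937 ,   0.        , 322.30626829],
       [  0.        , 383.9939937 , 196.35377969],
       [  0.        ,   0.        ,   1.        ]]), 'eye': array([ 0.37147217, -0.34802202,  0.89821387]), 'rotation': array([ 0.75501139, -0.64664979,  0.07248558, -0.08091781])}
side {'camera_matrix': array([[467.76047228,   0.        , 319.45380854],
       [  0.        , 467.76047228, 200.67272385],
       [  0.        ,   0.        ,   1.        ]]), 'eye': array([ 0.24470121, -0.91094387,  0.59061442]), 'rotation': array([ 0.8733013 , -0.22551681,  0.11475661, -0.4163147 ])}Traceback (most recent call last):
  File "<stdin>", line 5, in <module>
  File "h.py", line 7, in world
    return p@R.T+e
           ~^~~~
ValueError: matmul: Input operand 1 has a mismatch in its core dimension 0, with gufunc signature (n?,k),(k,m?)->(n?,m?) (size 4 is different from 3)
```

View pics/top0.png

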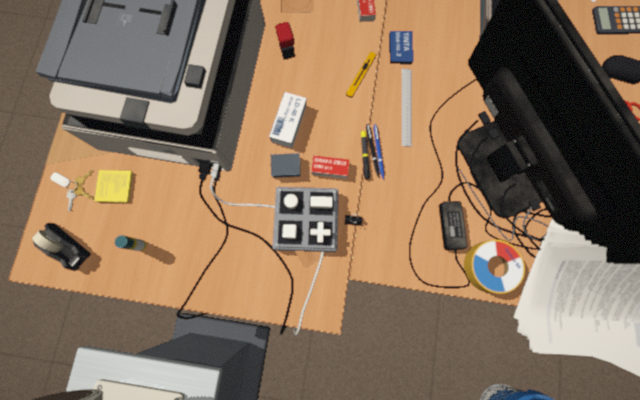

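The top view shows the box centred near pixel (307,218). The round key is at (290,201), bar at (321,202), square at (289,231) and cross at (321,232). The rotation in the calibration is a quaternion, so I'll fix the helper.

```bash
sed -i 's/R=np.array(c\["rotation"\])/R=Rotation.from_quat(c["rotation"]).as_matrix()/; 1a from scipy.spatial.transform import Rotation' h.py
python3 - <<'E'
from h import *
for n in("top","side"):
    d=np.load(n+"0.npy"); p=world(n,d); z=p[...,2]; print(n)
    near=(d>0)&(np.hypot(p[...,0]-world("top",np.load("top0.npy"))[218,307,0],p[...,1]-world("top",np.load("top0.npy"))[218,307,1])<.12)
    for h,t in((.064,.006),(.042,.005)):
        k,l,s,c=cv2.connectedComponentsWithStats(((abs(z-h)<t)&near).astype(np.uint8))
        for i in range(1,k):
            if s[i,4]>40: print(h,s[i,4],c[i].round(1),p[l==i].mean(0).round(4), cv2.minAreaRect((p[l==i][:,:2]*1000).astype(np.float32)))
p=world("top",np.load("top0.npy"))
for v,u in((201,290),(202,321),(231,289),(232,321),(260,300),(355,60)): print(u,v,p[v,u].round(4))
o=get_obs(); print({k:np.round(o[k],3) for k in o})
E
```

```text
top
0.064 138 [290.8 200.8] [ 0.5338 -0.2561  0.0636] ((534.548095703125, -256.37158203125), (29.220394134521484, 26.96434211730957), 9.189223289489746)
0.064 211 [321.2 201.5] [ 0.5426 -0.323   0.0637] ((542.2733764648438, -323.8523254394531), (22.041278839111328, 46.79229736328125), 8.847404479980469)
0.064 191 [320.3 231.7] [ 0.4757 -0.3315  0.0638] ((474.79766845703125, -331.5782165527344), (35.60723114013672, 36.873226165771484), 54.341556549072266)
0.064 167 [289.  231.1] [ 0.4667 -0.2638  0.0635] ((466.7946472167969, -263.5567932128906), (26.825828552246094, 26.68971824645996), 9.905330657958984)
0.042 2800 [305.  218.9] [ 0.5023 -0.2925  0.042 ] ((504.8944396972656, -293.4457092285156), (141.5530242919922, 142.56080627441406), 7.010937213897705)
side
0.064 157 [279.6 181.3] [ 0.5327 -0.258   0.0648] ((533.427001953125, -255.86111450195312), (28.482263565063477, 28.731447219848633), 67.43344116210938)
0.064 194 [248.2 194.1] [ 0.4658 -0.2659  0.0646] ((466.2440185546875, -263.6593017578125), (27.34504508972168, 29.212913513183594), 9.288251876831055)
0.064 271 [300.1 199.7] [ 
[... 447 characters left out ...]
2544  0.0631]
321 202 [ 0.5414 -0.3228  0.0635]
289 231 [ 0.4668 -0.2638  0.0638]
321 232 [ 0.4754 -0.3331  0.0635]
300 260 [ 0.4116 -0.2941  0.0011]
60 355 [-0.0733  0.6385 -0.7463]
{'clock': np.float64(0.1), 'joint_pos': array([-1.33 ,  0.241,  0.004,  1.335, -0.   ,  1.571]), 'joint_vel': array([ 0.   , -0.002,  0.003, -0.001,  0.001,  0.001]), 'tau': array([ 0.0000e+00, -3.7314e+01,  2.5301e+01,  1.1000e-02, -0.0000e+00,
        0.0000e+00]), 'eef_pos': array([ 0.119, -0.485,  0.248]), 'tool_rot': array([ 0.993,  0.12 , -0.   , -0.001]), 'ft_force': array([ 0.238, -0.551, -0.035]), 'ft_torque': array([0.049, 0.   , 0.005]), 'grasp_force': np.float64(0.0), 'grip_width': np.float64(0.086)}
```

View pics/side0.png

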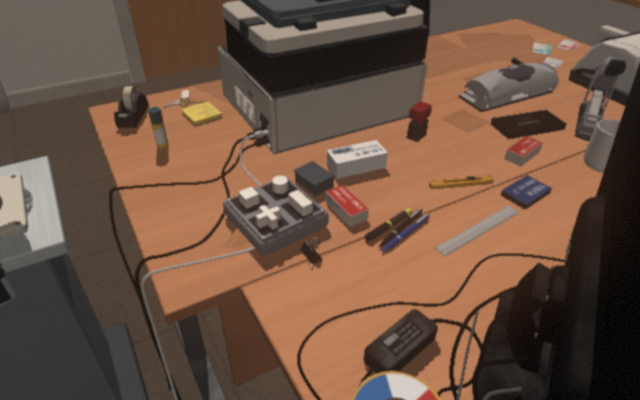

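Both views agree within 2 mm. Round is at (.5335,-.2565), bar at (.542,-.3235), square at (.4665,-.264) and cross at (.475,-.332), with the box yawed about 7° and heights matching 64 mm. The side view shows the keys at round (280,181), bar (300,200), square (248,194) and cross (268,214), with nothing above them. Next I'll shut the fingers and move above the round key.

>>> apply_moves(
  targets=[
    [[0.74,0.41,0,-3.5,-1],[0.74,0.41,0,-3.5,-1],[0.74,0.41,0,0,-1],[0.74,0.41,0,0,-1],[0.74,0.41,0,0,-1],[0.74,0.41,0,0,-1],[0.74,0.41,0,0,-1]],
  ],
)

```text
clock: 0.68
eef_pos: [0.3275, -0.3695, 0.2479]
tool_rot: [0.998, 0.059, -0.0, -0.0]
ft_force: [0.5, 0.1, 0.1]
grip_width: 0.001
grasp_force: 0.0
```

>>> apply_moves(
  targets=[
    [[0.74,0.41,0,0,-1],[0.74,0.41,0,0,-1],[0.74,0.41,0,0,-1],[0.74,0.41,0,0,-1],[0.74,0.41,0,0,-1],[0.74,0.41,0,0,-1],[0.74,0.41,0,0,-1],[0,0,0,0,-1]],
  ],
)

```text
clock: 1.35
eef_pos: [0.538, -0.2525, 0.2468]
tool_rot: [0.998, 0.062, 0.001, -0.001]
ft_force: [-0.8, -0.8, 0.3]
grip_width: -0.0001
grasp_force: 0.0
```

>>> apply_moves(
  targets=[
    [[0,0,-0.9,0,-1],[0,0,-0.9,0,-1],[0,0,-0.9,0,-1],[0,0,-0.7,0,-1],[0,0,-0.2,0,-1],[0,0,0,0,-1],[0,0,0,0,-1]],
  ],
)

```text
clock: 1.93
eef_pos: [0.5338, -0.2563, 0.1049]
tool_rot: [0.998, 0.059, 0.0, 0.0]
ft_force: [0.8, 0.4, 0.4]
grip_width: -0.0
grasp_force: 0.0
```

```bash
python3 - <<'E'
from h import *
a,d=imaging.camera("top"); b,e=imaging.camera("side")
f=lambda i,x,y:cv2.resize(i[y:y+130,x:x+130],(400,400),interpolation=2)
cv2.imwrite("pics/c1.png",np.hstack([f(a,240,150),f(b,210,120)]))
o=get_obs(); print(o["eef_pos"],o["ft_force"],Rotation.from_quat(o["tool_rot"]).as_matrix().round(3))
E
```

```text
[ 0.5351937  -0.25688996  0.10681027] [-0.06482103 -0.78260348  0.93395667] [[ 0.993  0.118  0.004]
 [ 0.118 -0.993 -0.002]
 [ 0.004  0.002 -1.   ]]
```

View pics/c1.png

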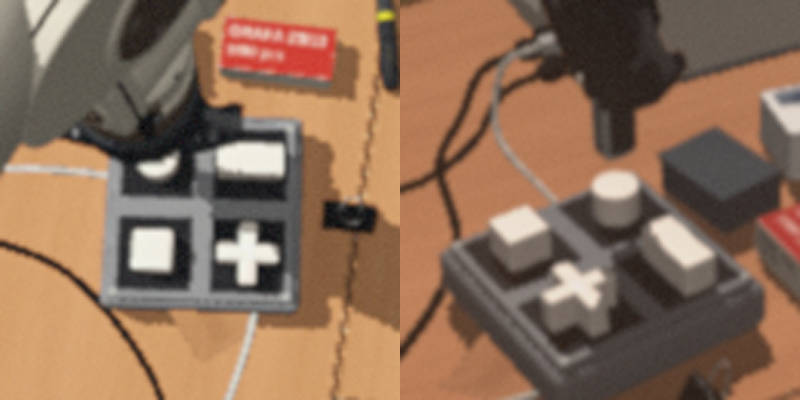

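The close-up shows the closed fingertips right above the round key (side crop: tips at (615,150), key top at (615,185)). I'll press slowly.

>>> apply_moves(
  targets=[
    [[0,0,-0.4,0,-1],[0,0,-0.1,0,-1],[0,0,-0.1,0,-1],[0,0,-0.1,0,-1],[0,0,-0.05,0,-1],[0,0,0,0,-1]],
  ],
)

```text
clock: 2.53
eef_pos: [0.5342, -0.2562, 0.0748]
tool_rot: [0.998, 0.059, 0.001, 0.0]
ft_force: [0.9, -0.5, 1.6]
grip_width: 0.0002
grasp_force: 0.8
```

>>> apply_moves(
  targets=[
    [[0,0,-0.05,0,-1],[0,0,-0.05,0,-1],[0,0,0,0,-1],[0,0,0,0,-1]],
  ],
)

```text
clock: 2.87
eef_pos: [0.5342, -0.2562, 0.0708]
tool_rot: [0.998, 0.059, 0.001, 0.0]
ft_force: [-0.7, -0.6, 2.9]
grip_width: -0.0
grasp_force: 1.6
```

>>> apply_moves(
  targets=[
    [[0,0,-0.05,0,-1],[0,0,-0.04,0,-1],[0,0,0,0,-1],[0,0,0,0,-1]],
  ],
)

```text
clock: 3.2
eef_pos: [0.5342, -0.2563, 0.0676]
tool_rot: [0.998, 0.059, 0.001, 0.0]
ft_force: [0.4, 0.3, 7.0]
grip_width: -0.0
grasp_force: 3.5
```

Force rose to 7 N, so the round key has bottomed out. I'll lift, check the key's height, and go to the bar key.

>>> apply_moves(
  targets=[
    [[0,0,0.2,0,-1],[0,0,0.7,0,-1],[0.05,-0.42,0,0,-1],[0.05,-0.42,0,0,-1],[0.05,-0.42,0,0,-1],[0.05,-0.42,0,0,-1],[0,0,0,0,-1],[0,0,0,0,-1]],
  ],
)

```text
clock: 3.87
eef_pos: [0.5409, -0.3233, 0.1019]
tool_rot: [0.998, 0.059, -0.001, -0.001]
ft_force: [-0.0, -0.9, -0.1]
grip_width: 0.0004
grasp_force: 0.0
```

```bash
cat >> h.py <<'E'
def heights():
    d=imaging.camera("side")[1]; p=world("side",d).reshape(-1,3)
    for n,x,y in(("round",.5335,-.2565),("bar",.542,-.3235),("square",.4665,-.264),("cross",.475,-.332)):
        q=p[(d.ravel()>0)&(np.hypot(p[:,0]-x,p[:,1]-y)<.009)]; print(n,len(q),np.median(q[:,2]).round(4) if len(q) else None)
    o=get_obs(); print(o["eef_pos"].round(4),o["ft_force"].round(1))
E
python3 -c "from h import *;heights()"
```

```text
round 61 0.0575
bar 72 0.0665
square 48 0.0659
cross 80 0.0649
[ 0.5408 -0.3226  0.1019] [-0.   0.1 -0.6]
```

The round key is down at about 57 mm and the others are still up. Now the bar key.

>>> apply_moves(
  targets=[
    [[0,0,-0.4,0,-1],[0,0,-0.11,0,-1],[0,0,-0.1,0,-1],[0,0,-0.1,0,-1],[0,0,-0.1,0,-1],[0,0,-0.05,0,-1],[0,0,0,0,-1],[0,0,0,0,-1]],
  ],
)

```text
clock: 4.58
eef_pos: [0.5416, -0.3226, 0.069]
tool_rot: [0.998, 0.059, 0.0, -0.0]
ft_force: [-1.9, 2.5, 5.4]
grip_width: -0.0002
grasp_force: 2.7
```

>>> apply_moves(
  targets=[
    [[0,0,-0.05,0,-1],[0,0,0,0,-1],[0,0,0,0,-1]],
  ],
)

```text
clock: 4.83
eef_pos: [0.5417, -0.3227, 0.0675]
tool_rot: [0.998, 0.059, 0.0, -0.0]
ft_force: [-1.7, 2.2, 7.1]
grip_width: -0.0002
grasp_force: 3.6
```

>>> apply_moves(
  targets=[
    [[0,0,0.2,0,-1],[0,0,0.7,0,-1],[-0.47,0.37,0,0,-1],[-0.47,0.37,0,0,-1],[-0.47,0.37,0,0,-1],[-0.47,0.36,0,0,-1],[0,0,0,0,-1],[0,0,0,0,-1]],
  ],
)

```text
clock: 5.5
eef_pos: [0.4659, -0.264, 0.1028]
tool_rot: [0.998, 0.059, 0.0, 0.0]
ft_force: [0.4, -0.0, -0.0]
grip_width: -0.0001
grasp_force: 0.0
```

```bash
python3 -c "from h import *;heights()"
```

```text
round 59 0.0574
bar 48 0.0578
square 70 0.0662
cross 96 0.0655
[ 0.4671 -0.2648  0.103 ] [ 0.6 -0.5  0.1]
```

>>> apply_moves(
  targets=[
    [[0,0,-0.4,0,-1],[0,0,-0.11,0,-1],[0,0,-0.1,0,-1],[0,0,-0.1,0,-1],[0,0,-0.1,0,-1],[0,0,-0.05,0,-1],[0,0,0,0,-1],[0,0,0,0,-1]],
  ],
)

```text
clock: 6.22
eef_pos: [0.4673, -0.265, 0.0688]
tool_rot: [0.998, 0.059, 0.001, 0.001]
ft_force: [-0.1, -1.0, 5.2]
grip_width: 0.0005
grasp_force: 2.8
```

>>> apply_moves(
  targets=[
    [[0,0,-0.05,0,-1],[0,0,0,0,-1],[0,0,0,0,-1]],
  ],
)

```text
clock: 6.47
eef_pos: [0.4673, -0.2651, 0.0672]
tool_rot: [0.998, 0.059, 0.001, 0.001]
ft_force: [-1.1, -0.3, 7.5]
grip_width: -0.0001
grasp_force: 3.7
```

Bottomed out at 7.5 N. I'll lift and back away toward the robot.

>>> apply_moves(
  targets=[
    [[0,0,0.2,0,-1],[0,0,0.8,0,-1],[0,0,0.9,0,-1],[0,0,0.9,0,-1],[0,0,0.9,0,-1],[-0.5,0,0.5,0,-1],[-0.8,0,0,0,-1],[-0.8,0,0,0,-1]],
  ],
)

```text
clock: 7.13
eef_pos: [0.3828, -0.2647, 0.2357]
tool_rot: [0.998, 0.06, 0.001, 0.001]
ft_force: [-1.0, -0.6, -0.9]
grip_width: 0.0001
grasp_force: 0.0
```

>>> apply_moves(
  targets=[
    [[-0.6,0,0,0,-1],[0,0,0,0,-1],[0,0,0,0,-1],[0,0,0,0,-1]],
  ],
)

```text
clock: 7.47
eef_pos: [0.359, -0.2646, 0.2342]
tool_rot: [0.998, 0.059, 0.001, 0.0]
ft_force: [0.2, -0.6, 0.7]
grip_width: 0.0
grasp_force: 0.0
```

```bash
python3 - <<'E'
from h import *
heights(); a,_=imaging.camera("top"); b,_=imaging.camera("side")
f=lambda i,x,y:cv2.resize(i[y:y+130,x:x+130],(400,400),interpolation=2)
cv2.imwrite("pics/end.png",np.hstack([f(a,240,150),f(b,210,140)]))
E
```

```text
round 62 0.0574
bar 48 0.0578
square 52 0.058
cross 88 0.0652
[ 0.3593 -0.2646  0.2341] [0.  0.9 0.8]
```

View pics/end.png

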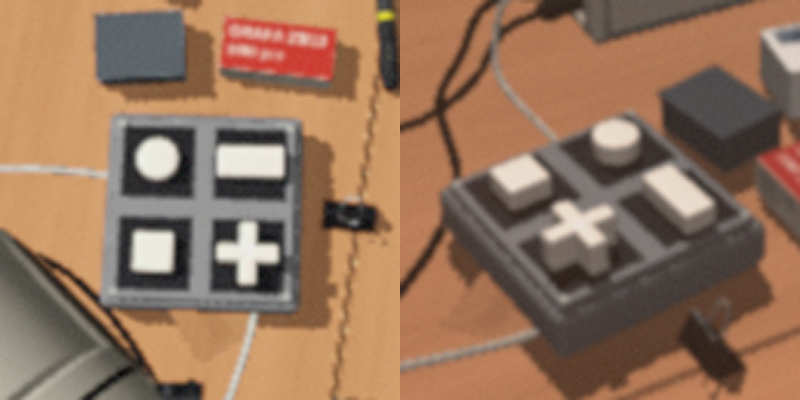

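The final view shows round, bar and square down (side crop (615,140), (680,195), (520,180)). The cross is still up at (580,230), the bystanders have not moved, and the arm is clear.

```bash
python3 -c "from h import *;print(order.job_done())"
```

```text
the job is handed in; nothing more can be done
None
```

The round, bar and square keys were pressed in that order and stayed down; the cross key is up, the things beside the box look unmoved, the arm is clear, and the job was handed in at about 7.6 s.

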